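# Put the washing-up and the groceries away into their trays

## Robot

A 6-joint arm with a two-finger parallel gripper is mounted at the origin on the work surface. World frame = base frame: x ahead of the robot, y to its left, z up, the work surface at z = 0. Lengths are in m, angles in degrees, forces in N, time in s.
With the tool pointing down it reaches from about 0.4 to 0.825 m from the base axis. Payload 7 kg.
Tool frame: the origin (TCP) lies midway between the tips of the shut fingers; the grasp point (between the pads) lies 19 mm behind it; z points along the fingers, y is the line along which they close (so a half turn about z gives the same grasp; the last joint's range is limited). The gripper opens to 88 mm and grips with 3 to 60 N. Pads are 19 mm wide; open, the fingers measure 130 mm over their backs; the gripper's body (78 mm by 193 mm) begins 47 mm behind the grasp point.
Start: joints at [-48.352, 20.546, 0.682, 0, -70.136, -16.507], TCP at [0.287, -0.611, 0.227] pointing down, gripper open.
Joint ranges: [-176.03, 176.03], [-82.01, 121.73], [-58.28, 71.71], [-173.87, 95.51], [-174.79, -0.11], [-173.66, 173.66]. Speed limits (degrees/s): [136.94, 136.94, 172.46, 180, 180, 180].

## Interface

Orientations are given as a 3x3 rotation matrix whose columns are the frame's x, y, z axes.
In Python, from rig import robot gives the robot as it stands. Calls block until the motion is done:
- robot.goto(position, orientation): joint-space move of the TCP to a pose.
- robot.servo_line(position, ori=None, speed=0.15): straight line of the TCP; ori=None keeps the orientation; speed is the mean speed in m/s.
- robot.movej(angles): joint-space move.
- robot.move_gripper(opening): opening from 0.0 (shut) to 1.0 (fully open); the grip force is fixed at half the most; returns when the fingers have stopped.
- robot.dwell(seconds).
- robot.ik(position, orientation): joint angles nearest the present ones, or None.
- robot.grab_frame(name): name is "side" or "top" or "wrist"; returns (picture, depth): 420x560x3 uint8, red, green, blue; 420x560 float32, m along the optical axis (not along the pixel's ray), 0 where there is no reading.
- robot.camera_info(name): a dict with "vfov" (degrees; the focal length in pixels is half the picture's height over the tangent of half this angle, whatever the lens; pixels are square), "cx", "cy" (the principal point, pixels), "view" (4x4, takes a point from world to camera coordinates); the wrist camera has in their place "T_tool_cam" (4x4, takes a point from camera to tool coordinates, whose origin is the TCP and whose axes are the flange's). Camera axes: x right, y down, z forward; pixel columns grow to the right and rows downward; lengths in m; the calibration is good to about 2 mm. A picture is of the moment at which its call begins: read the wrist's pose just before it. camera_info takes no time and is no camera call.
A pose or a line that the arm cannot do raises robot.Unreachable and nothing moves.
- robot.job_done(): hands the job in; it is judged then, once.
Readings, each from a call of its own:
- robot.read_t(): time.
- robot.read_qpos(): joint angles.
- robot.read_qvel(): joint speeds.
- robot.read_effort(): joint torques, N m.
- robot.read_position(): TCP position.
- robot.read_tcp_rot(): TCP orientation.
- robot.read_force(): force on the tool from outside, world axes, zero at the start.
- robot.read_ft_torque(): the same for the moment, N m.
- robot.read_grip_width(): opening from 0.0 (shut) to 1.0 (fully open).
- robot.read_finger_force(): force on a finger pad.
Only numpy, scipy, OpenCV 4.12 (cv2) and the standard library are available. Lean on these libraries where they do the work, as an engineer would, in place of code of your own. Each camera call takes 0.05 s, during which the arm holds its last target. There are 200 camera calls.

## Task

Clear the worktop: stand both beakers in the white drying tray, one in each bay, both spice jars in the dark wooden spice tray, one in each bay, and the empty food tin in the grey recycling tub. The blue beaker is nested in the green one: turn it by about an eighth of a turn as you lift it out. Set everything down gently and upright, not dropped, and leave the egg cup and the salt shaker standing where they are.

Things in the scene. Friction and masses are not known exactly. Their poses are not given: they have to be found in the camera images.
- blue_mid (a point): Tall slim blue plastic beaker, open, round: 41 mm wide at the foot, evenly to 54 mm at the rim, 105 mm tall, wall 2.5 mm, 50 g. At the start it stands loosely nested in the green beaker, foot 6 mm above the worktop, its top 39 mm rising over the green rim: grip it there. Lifted 66 mm it is clear. This point: its centre, half-way up (52.5 mm over its foot); z up.
- green_mid (a point): Wide green plastic beaker, open, round: 52 mm outer width at the foot, evenly to 64 mm at the rim, 72 mm tall, wall 3 mm, bottom 6 mm, 70 g. Stands upright and loose on the worktop with the blue beaker in it; once that is out, grip it across its outside. This point: its centre, half-way up (36 mm over its foot); z up.
- jar_red_mid (a point): Spice jar, 44 mm in diameter and 95 mm tall, straight-sided, red lid and dark red contents. Stands upright and loose on the worktop (140 g). This point is its centre, half-way up (47.5 mm over its foot); z up.
- jar_yellow_mid (a point): Spice jar, 44 mm in diameter and 95 mm tall, straight-sided, yellow lid and ochre contents. Stands upright and loose on the worktop (140 g). This point is its centre, half-way up (47.5 mm over its foot); z up.
- tin_mid (a point): Empty small food tin, steel with a white paper label with an orange stripe, 61 mm in diameter and 80 mm tall, straight-sided, 60 g, upright and loose on the worktop. This point is its centre, half-way up (40 mm over its foot); z up.
- rack: White plastic drying tray, 92 x 180 mm, 22 mm high, with a divider into two equal bays, each 84 mm square inside; floor and walls 4 mm thick. Fixed to the worktop, lies flat. Origin: centre of its underside, on the worktop; x across its short side, y along its long side, z up. The bay centres lie at y = +44 and -44 mm, x = 0; a thing in it stands 4 mm above the worktop.
- spice: Dark wooden spice tray, 80 x 156 mm, 22 mm high, with a divider into two equal bays, each 72 mm square inside; floor and walls 4 mm thick. Fixed to the worktop, lies flat. Origin: centre of its underside, on the worktop; x across its short side, y along its long side, z up. The bay centres lie at y = +38 and -38 mm, x = 0; a thing in it stands 4 mm above the worktop.
- tub: Grey plastic recycling tub, 100 x 100 mm, 30 mm high, one open bay 92 mm square inside; floor and walls 4 mm thick. Fixed to the worktop, lies flat. Origin: centre of its underside, on the worktop; x across its one side, y along its other side, z up. A thing in it stands 4 mm above the worktop, at the middle.
- eggcup_mid (a point): Bystander, to be left alone: white china egg cup with a brown egg, 46 mm wide and 70 mm tall, loose among the things. This point is its centre, 35 mm over its foot; z up.
- shaker_mid (a point): Bystander, to be left alone: glass salt shaker with a steel top, 38 mm wide and 73 mm tall, loose among the things. This point is its centre, 36.5 mm over its foot; z up.

How it is judged:
By the outcome, as a careful person would: the job done as asked, in the order asked, and still so for the second after the job is handed in, with the robot touching nothing.
It also fails if it takes over 125 s, if anything falls off the work surface, if the arm or the gripper's body presses on something with over 40 N, if the wrist force passes 120 N, or if a joint passes its speed limit or range.

## Working session

There is one attempt and no reset: what is moved stays moved. The work goes in short steps, each a Python script; the robot and the scene stay as the last script left them, time stands still between calls to the robot, and variables do not carry over. Pictures are saved under pics/ and viewed, at most 14 in all, crops included, and the job is handed in when it is done.

```bash
mkdir -p pics; ls; python3 - <<'E'
from rig import robot
import cv2,numpy as np
for n in("top","side"):
    im,d=robot.grab_frame(n); cv2.imwrite(f"pics/{n}0.png",im[:,:,::-1]); np.savez(f"{n}0.npz",im=im,d=d)
    print(n,robot.camera_info(n),(d>0).mean())
print(robot.camera_info("wrist"),robot.read_t(),robot.read_tcp_rot())
E
```

```text
pics
top {'vfov': 52.83117294690007, 'cx': 277.6949473970425, 'cy': 204.95261634240845, 'view': array([[ 0.02414933, -0.99965949,  0.00988531, -0.00863977],
       [-0.99607791, -0.02490239, -0.08490389,  0.54835755],
       [ 0.08512114, -0.00779617, -0.99634011,  0.98535214],
       [ 0.        ,  0.        ,  0.        ,  1.        ]])} 0.9960416666666667
side {'vfov': 42.26444030796713, 'cx': 281.8584950588093, 'cy': 216.99093631895977, 'view': array([[-0.98797792, -0.15374055, -0.01623169,  0.53145768],
       [-0.08416098,  0.62295152, -0.77771996,  0.12084978],
       [ 0.12967865, -0.76700407, -0.6284013 ,  1.25091736],
       [ 0.        ,  0.        ,  0.        ,  1.        ]])} 0.9959056122448979
{'vfov': 60.04389297829759, 'cx': 279.9412603315006, 'cy': 204.36840782980076, 'T_tool_cam': array([[ 4.76538261e-04, -9.51283526e-01, -3.08317087e-01,
         8.36225210e-02],
       [ 9.99999817e-01,  5.68384028e-04, -2.08085089e-04,
        -1.14669839e-03],
       [ 3.73190426e-04, -3.08316932e-01,  9.51283623e-01,
        -1.58890185e-01],
       [ 0.00000000e+00,  0.00000000e+00,  0.00000000e+00,
         1.00000000e+00]])} 0.1 [[-9.05303112e-01 -4.24765548e-01 -7.10436341e-04]
 [-4.24766129e-01  9.05302241e-01  1.25998926e-03]
 [ 1.07959582e-04  1.44244150e-03 -9.99998954e-01]]
```

View pics/top0.png

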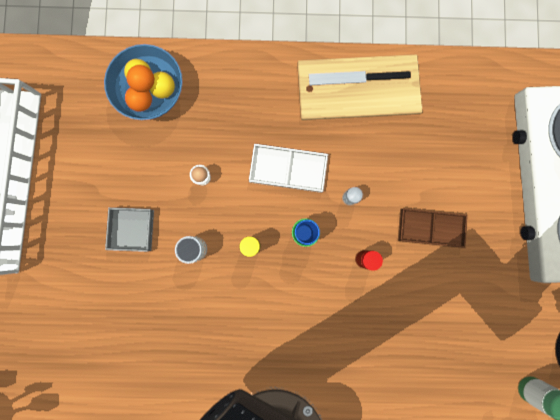

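View pics/side0.png

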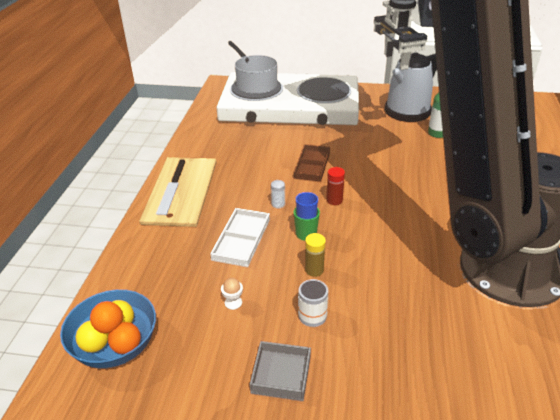

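Top view: rack about (288,168), spice tray (433,228), tub (130,230), tin (190,250), yellow jar (250,247), beakers (306,233), red jar (372,261), egg cup (200,175), shaker (354,195). The side view agrees, with the blue beaker standing in the green one.

```bash
cat > h.py <<'E'
from rig import robot
import cv2,numpy as np
def cam(n):
    i=robot.camera_info(n); f=210/np.tan(np.radians(i["vfov"]/2))
    if n=="wrist":
        T=np.eye(4);T[:3,:3]=robot.read_tcp_rot();T[:3,3]=robot.read_position(); M=T@i["T_tool_cam"]
    else: M=np.linalg.inv(i["view"])
    return f,i["cx"],i["cy"],M
def ray(c,uv,z):
    f,cx,cy,M=c; uv=np.atleast_2d(uv).astype(float)
    d=np.c_[(uv[:,0]-cx)/f,(uv[:,1]-cy)/f,np.ones(len(uv))]@M[:3,:3].T
    return M[:3,3]+d*((z-M[2,3])/d[:,2])[:,None]
def xyz(c,d):
    f,cx,cy,M=c; v,u=np.mgrid[:d.shape[0],:d.shape[1]]
    return np.stack([(u-cx)/f*d,(v-cy)/f*d,d],-1)@M[:3,:3].T+M[:3,3]
def blob(mask,near):
    "contour of the mask component nearest to pixel near"
    cs,_=cv2.findContours(mask.astype(np.uint8),cv2.RETR_EXTERNAL,cv2.CHAIN_APPROX_NONE)
    cs=[c for c in cs if cv2.contourArea(c)>60]
    return min(cs,key=lambda c:np.linalg.norm(np.array(cv2.minEnclosingCircle(c)[0])-near))
def flat(c,cont,z):
    "contour cast onto plane z, in mm"
    return (ray(c,cont[:,0],z)[:,:2]*1000).astype(np.float32)
E
python3 - <<'E'
from h import *
Z=np.load("top0.npz"); im,d=Z["im"],Z["d"]; c=cam("top"); P=xyz(c,d); z=P[...,2]
hsv=cv2.cvtColor(im,cv2.COLOR_RGB2HSV)
print("table z at",[round(float(z[v,u]),4) for u,v in((300,300),(230,200),(400,180),(100,290))])
for n,px,h in(("tin",(190,250),.08),("yel",(250,247),.095),("blue",(306,233),.111),("red",(372,261),.095),("egg",(200,175),.07),("shk",(354,195),.073)):
    m=np.abs(z-h)<.012
    b=blob(cv2.morphologyEx(m.astype(np.uint8),cv2.MORPH_CLOSE,np.ones((3,3))),px); q=flat(c,b,h)
    ce,r=cv2.minEnclosingCircle(q); print(n,np.round(ce,1),"r",round(r,1),"zmed",np.round(np.median(z[m&(cv2.drawContours(np.zeros(m.shape,np.uint8),[b],-1,1,-1)>0)]),4))
for n,px,h in(("rack",(288,168),.022),("spice",(433,228),.022),("tub",(130,230),.03)):
    m=(z>h*.5)&(z<h+.012); m=cv2.morphologyEx(m.astype(np.uint8),cv2.MORPH_CLOSE,np.ones((3,3)))
    b=blob(m,px); q=flat(c,b,h); print(n,np.round(cv2.minAreaRect(q),1) if 0 else cv2.minAreaRect(q))
E
```

```text
table z at [0.0007, -0.0013, -0.0029, 0.0004]
tin [440.1 202.3] r 30.8 zmed 0.0805
yel [451.3  66.4] r 21.6 zmed 0.0951
blue [485.3 -58.4] r 26.6 zmed 0.1106
red [ 426.9 -204.4] r 22.4 zmed 0.0949
egg [613.7 188.9] r 17.3 zmed 0.0656
shk [ 573.3 -167.8] r 18.3 zmed 0.0706
rack ((640.9629516601562, -17.23857879638672), (179.62722778320312, 93.2063980102539), 83.40818786621094)
spice ((504.8647155761719, -366.43719482421875), (159.12515258789062, 80.22942352294922), 85.6262435913086)
tub ((483.2334289550781, 354.5857238769531), (104.18070983886719, 99.83617401123047), 89.12010192871094)
```

```bash
cat >> h.py <<'E'
def R(a):
    a=np.radians(a); y=np.array([np.cos(a),np.sin(a),0]); z=np.array([0,0,-1.]); return np.c_[np.cross(y,z),y,z]
def locate(xy,h,tol=.01):
    "wrist view: circle of the top at height h near xy (m)"
    c=cam("wrist"); im,d=robot.grab_frame("wrist"); f,cx,cy,M=c
    p=np.linalg.inv(M)@[*xy,h,1]; px=np.array([f*p[0]/p[2]+cx,f*p[1]/p[2]+cy])
    m=(np.abs(xyz(c,d)[...,2]-h)<tol)&(d>0); b=blob(cv2.morphologyEx(m.astype(np.uint8),cv2.MORPH_CLOSE,np.ones((5,5))),px)
    ce,r=cv2.minEnclosingCircle(flat(c,b,h)); print("px",px.round(),"circle mm",np.round(ce,1),"r",round(r,1)); return np.array(ce)/1000,r,im
def setdown(x,y,z,a):
    "straight down to contact near TCP height z, release, back up"
    robot.servo_line([x,y,z+.03],R(a),.15); robot.servo_line([x,y,z+.004],R(a),.05)
    f0=robot.read_force()[2]
    for k in range(4,-3,-1):
        robot.servo_line([x,y,z+k*.001],R(a),.02)
        df=robot.read_force()[2]-f0
        if abs(df)>2: break
    robot.dwell(.2); print("down k",k,"df",round(df,1)); robot.move_gripper(1.); robot.dwell(.2)
    robot.servo_line([x,y,.22],R(a),.2); print("t",robot.read_t())
def snap(n,cam_="top"):
    cv2.imwrite(f"pics/{n}.png",robot.grab_frame(cam_)[0][:,:,::-1])
E
python3 - <<'E'
from h import *
for a in(-6.6-45,-6.6+45,-6.6,173.4,128.4,173.4+45):
    print(a,[None if j is None else np.round(j,0) for j in(robot.ik([.485,-.058,.2],R(a)),robot.ik([.646,.026,.08],R(a)),robot.ik([.507,-.328,.05],R(a)),robot.ik([.483,.354,.04],R(a)))])
robot.goto([.485,-.058,.23],R(128.4)); ce,r,im=locate((.485,-.058),.111); print(robot.read_t(),robot.read_force())
cv2.imwrite("pics/w1.png",im[:,:,::-1])
E
```

```text
-51.6 [array([ 16.,   4., -24.,   0., -62., 112.]), array([ 20.,  25., -13.,   0., -52., 109.]), array([-14.,  23., -21.,   0., -46., 143.]), array([ 55.,  24., -22.,   0., -44.,  73.])]
38.4 [array([  16.,    4.,  -24.,    0.,  -62., -158.]), array([  20.,   25.,  -13.,    0.,  -52., -161.]), array([ -14.,   23.,  -21.,    0.,  -46., -127.]), array([ 55.,  24., -22.,   0., -44., 163.])]
-6.6 [array([ 16.,   4., -24.,   0., -62., 157.]), array([ 20.,  25., -13.,   0., -52., 154.]), array([ -14.,   23.,  -21.,    0.,  -46., -172.]), array([ 55.,  24., -22.,   0., -44., 118.])]
173.4 [array([ 16.,   4., -24.,   0., -62., -23.]), array([ 20.,  25., -13.,   0., -52., -26.]), array([-14.,  23., -21.,   0., -46.,   8.]), array([ 55.,  24., -22.,   0., -44., -62.])]
128.4 [array([ 16.,   4., -24.,   0., -62., -68.]), array([ 20.,  25., -13.,   0., -52., -71.]), array([-14.,  23., -21.,   0., -46., -37.]), array([  55.,   24.,  -22.,    0.,  -44., -107.])]
218.4 [array([ 16.,   4., -24.,   0., -62.,  22.]), array([ 20.,  25., -13.,   0., -52.,  19.]), array([-14.,  23., -21.,   0., -46.,  53.]), array([ 55.,  24., -22.,   0., -44., -17.])]
px [282. 197.] circle mm [485.5 -59.9] r 27.4
2.2583 [-0.12173084 -0.40162802  0.38610582]
```

View pics/w1.png

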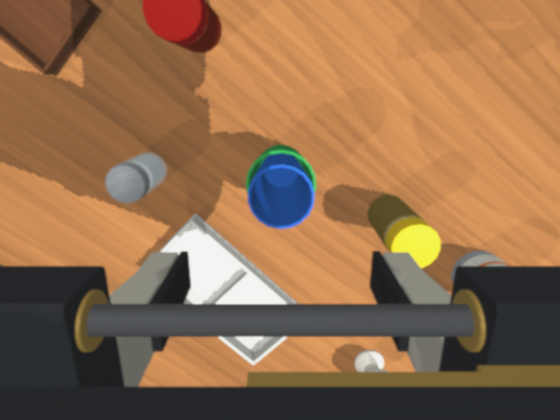

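The wrist view shows the blue rim centred about (282,197), where predicted; both cameras agree within 2 mm. I'll grip, then lift with a 45° turn.

```bash
python3 - <<'E'
from h import *
x,y=.4854,-.0592
robot.servo_line([x,y,.11],R(128.4),.2); robot.servo_line([x,y,.079],R(128.4),.08)
robot.move_gripper(0.); robot.dwell(.2)
print("w mm",robot.read_grip_width()*88,robot.read_finger_force(),robot.read_force())
robot.servo_line([x,y,.149],R(173.4),.035); print(robot.read_force())
robot.servo_line([x,y,.215],R(173.4),.15)
print("w mm",robot.read_grip_width()*88,robot.read_finger_force(),robot.read_t()); snap("side1","side")
E
```

```text
w mm 53.169012617071054 30.00032664363971 [-1.08115444  0.45841471  2.83412535]
[ 4.16623382e-04 -1.03717258e+00 -4.35060959e-01]
w mm 53.291817223885154 29.999937892716844 7.15
```

View pics/side1.png

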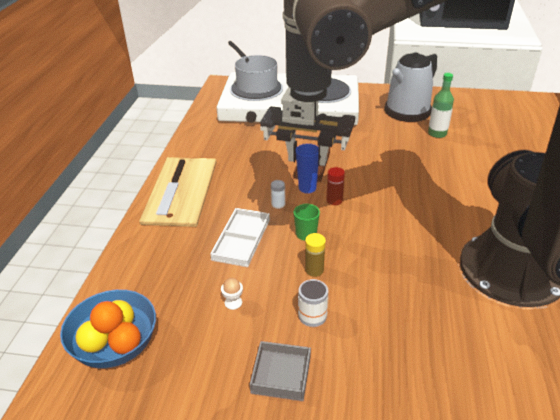

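Blue is clear and upright at (308,170), and green is still standing at (307,222). Place blue, then relocate and take green.

```bash
python3 - <<'E'
from h import *
robot.goto([.646,.0265,.21],R(173.4)); setdown(.646,.0265,.077,173.4)
robot.goto([.485,-.059,.23],R(173.4)); ce,r,im=locate((.485,-.059),.072); print(robot.read_t())
snap("top2")
E
```

```text
down k -1 df 7.8
t 13.0083
px [281. 186.] circle mm [485.9 -59.5] r 32.2
13.8167
```

View pics/top2.png

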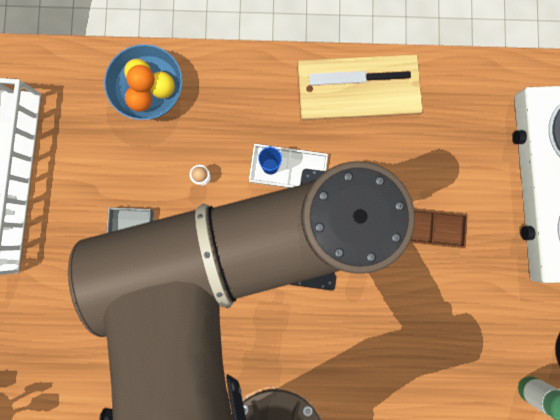

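Blue stands upright in the left bay at (270,160). Now green, then the red jar.

```bash
sed -i 's/range(4,-3,-1)/np.arange(3,-2.6,-.5)/; s/abs(df)>2/abs(df)>1.5/; s/R(a),.02)/R(a),.01)/' h.py; cat >> h.py <<'E'
def grab(x,y,z,a,up=.21):
    robot.servo_line([x,y,z+.04],R(a),.2); robot.servo_line([x,y,z],R(a),.08)
    robot.move_gripper(0.); robot.dwell(.2); robot.servo_line([x,y,up],R(a),.15)
    print("w mm",round(robot.read_grip_width()*88,1),"finger",round(robot.read_finger_force(),1))
E
python3 - <<'E'
from h import *
grab(.4859,-.0595,.031,173.4)
robot.goto([.6359,-.0609,.21],R(173.4)); setdown(.6359,-.0609,.035,173.4)
robot.goto([.427,-.204,.23],R(175.6)); ce,r,im=locate((.427,-.204),.095); print(robot.read_t())
snap("top3")
E
```

```text
w mm 62.4 finger 30.0
down k 0.0 df 4.1
t 23.8833
px [282. 192.] circle mm [ 426.4 -207.5] r 22.6
24.925
```

View pics/top3.png

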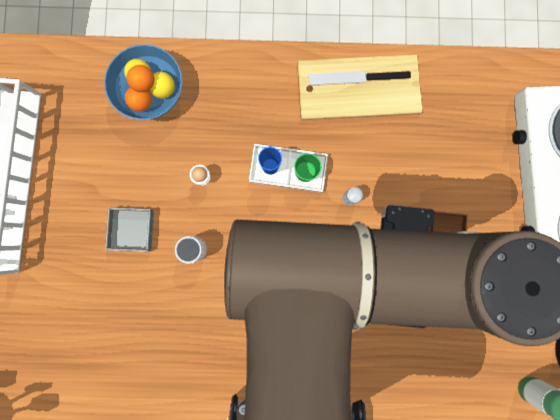

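Both beakers stand in their bays at (270,160) and (307,167). Now the jars.

```bash
python3 - <<'E'
from h import *
a=175.6
grab(.4266,-.2065,.051,a)
robot.goto([.502,-.405,.21],R(a)); setdown(.502,-.405,.055,a)
robot.goto([.4513,.0664,.23],R(a)); (x,y),r,im=locate((.4513,.0664),.095)
assert np.hypot(x-.4513,y-.0664)<.006 and 20<r<25
grab(x,y,.051,a)
robot.goto([.5078,-.329,.21],R(a)); setdown(.5078,-.329,.055,a)
robot.goto([.440,.202,.23],R(178)); ce,r,im=locate((.440,.202),.080); print(robot.read_t())
snap("top4")
E
```

```text
w mm 43.7 finger 30.0
down k -0.5 df 4.7
t 35.4333
px [281. 193.] circle mm [451.6  64.7] r 22.6
w mm 43.7 finger 30.0
down k -0.5 df 5.4
t 48.2917
px [281. 189.] circle mm [441.1 201.9] r 30.9
50.275
```

View pics/top4.png

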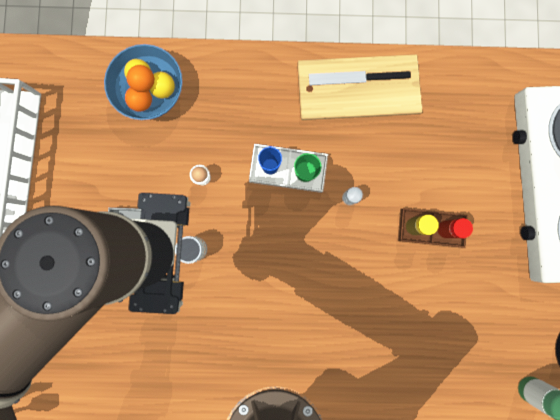

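Both jars are in the spice tray at (428,225) and (461,229). Now the tin.

```bash
python3 - <<'E'
from h import *
a=179
grab(.4408,.2020,.039,a)
robot.goto([.4832,.3545,.21],R(a)); setdown(.4832,.3545,.043,a)
robot.movej([-48.352,20.546,0.682,0,-70.136,-16.507]); print(robot.read_t())
snap("top5"); snap("side5","side"); c=cam("top"); im,d=robot.grab_frame("top"); P=xyz(c,d); z=P[...,2]
for n,xy,h in(("tin",(.483,.354),.084),("yel",(.508,-.329),.099),("red",(.502,-.405),.099),("blue",(.646,.026),.109),("green",(.636,-.061),.076),("egg",(.614,.189),.07),("shk",(.573,-.168),.073)):
    V=np.linalg.inv(c[3])@[*xy,h,1]; px=(c[0]*V[0]/V[2]+c[1],c[0]*V[1]/V[2]+c[2])
    b=blob(cv2.morphologyEx((np.abs(z-h)<.012).astype(np.uint8),cv2.MORPH_CLOSE,np.ones((3,3))),px); ce,r=cv2.minEnclosingCircle(flat(c,b,h)); print(n,np.round(ce,1),round(r,1))
E
```

```text
w mm 60.0 finger 30.0
down k 0.0 df 4.7
t 60.2417
63.675
tin [484.8 353.6] 32.2
yel [ 508.  -324.9] 23.3
red [ 502.2 -401.2] 24.1
blue [644.8  26.7] 27.1
green [635.1 -59.6] 31.8
egg [613.2 188. ] 17.4
shk [ 573.5 -167.4] 18.4
```

View pics/side5.png

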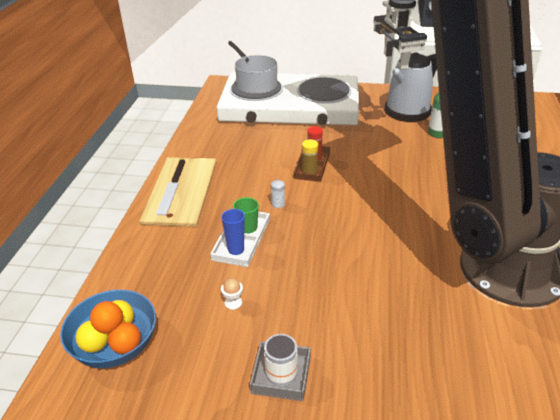

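The side view shows everything upright in its place: yellow jar (310,158), red (315,140), blue (234,232), green (246,216) and tin (281,357). The bystanders haven't moved, and the final measurements agree.

```bash
python3 -c "
from rig import robot
print(robot.job_done())"
```

```text
the job is handed in; nothing more can be done
None
```

The worktop is cleared and the job handed in at about 64 s: both beakers, both jars and the tin stand upright in their places, with the egg cup and salt shaker where they were.

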